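# Lock the glue-up cam on the luthier's joining board

## Task

The right-hand cam on the plate-joining board (the right one seen from the robot) is set against the soundboard, but its orange-levered locknut is still loose and would drag the cam round with it. Slide the open-ended spanner from the green mat fully onto that cam's steel square, with the handle pointing to the other cam and lying on the robot's side of the other cam's square so that it is stopped there, then with the spanner left on, swing the orange lever clockwise (seen from above) until the locknut is hard home, without letting the cam lose its setting. Finally draw the spanner off and lay it back flat along the green mat, near its middle; leave the glue, the tape, the little plane and the rest as they are.

Things in the scene. Friction and masses are not known exactly. Their poses are not given: they have to be found in the camera images.
- cam_square (a point): Centre of the loose right-hand cam's steel square, 30 mm wide, 14 mm high, 41 mm above the bench. z: up, the cam's axis; x: the way the spanner's handle must point, towards the other cam. The square stands between the cam's brown disc (64 mm across, 7 mm below this point, carries the spanner) and the locknut's washer (25 mm across, 7 mm above), so the spanner goes on level, moving along -x.
- cam (a joint): Angle of the loose cam, rad, clockwise seen from above; starts within 0.01 of 0 and must keep its setting (a few degrees of play are taken up as the spanner comes against its stop). It turns stiffly (0.45 N m) but more easily than the locknut turns on it: unless a stopped spanner holds it, it goes round with the locknut.
- locknut (a joint): Angle of the levered locknut relative to the cam, rad; grows clockwise seen from above, hard home against its stop at 1.4. Starts between 0.05 and 0.5, takes about 0.75 N m (10 N at the lever's grip), stays where it is left.
- lever_grip (a point): Middle of the orange bar of the loose locknut's lever, 72 mm out from the cam's axis, 76 mm above the bench; x outward along the lever, z up. The bar is 15 mm thick, from 36 to 95 mm out. It starts to the right of the cam and swings clockwise towards the robot. Within its sweep nothing on the board is higher than 45 mm above the bench.
- next_square (a point): Centre of the other (left) cam's fixed 30 mm steel square, 190 mm from the loose one, same height. Its +y face looks at the robot; the spanner's handle comes to rest along that face, lying on this cam's 64 mm disc, which is level with the loose cam's. Stud and nut reach 84 mm above the bench; its lever points away over the soundboard.
- spanner_grip (a point): Middle of the handle of the steel open-ended spanner, half-way up its 9 mm thickness, near its centre of mass; x along the handle away from the jaw, z up. About 233 mm long, 0.32 kg; handle 20 mm wide, ending 130 mm from here. 8.5 mm above the bench when flat on the mat, 38.5 mm when lying on the cam discs.
- spanner_jaw (a point): Centre of the spanner's open jaw, 85 mm from the grip point along -x of the same frame; it lies on the square's axis (within 2 mm) when the spanner is fully on. The jaw is 31.5 mm wide, open to -x, its prongs reach 17 mm beyond this point and its bottom is 16 mm behind it; the head is 61 mm wide.
- mat: Green tool mat, fixed, 270 by 100 mm and 4 mm thick; origin at the centre of its underside, x along its length, z up. The spanner starts on it, lying roughly along it with its jaw to the mat's +x end.
- glue: Bystander: yellow glue bottle, 54 mm across and 150 mm high, origin at the centre of its base.
- tape: Bystander: blue tape roll, 84 mm across and 24 mm high, lying flat, origin at the centre of its underside.
- plane: Bystander: small brass thumb plane, 62 by 24 mm, 26 mm high, on the soundboard, origin at the centre of its sole.
- board: Plywood joining board, fixed, 340 by 360 mm, 18 mm thick, origin at the centre of its underside, x away from the robot. Both cams stand near its robot-side edge, 118 mm from the centre; two thin soundboard halves, a fence and a caul (44 mm above the bench) fill the far part.
There are look-alikes about, which are no part of the job. There is more than one size of the part that bears spanner_grip; the job needs the larger.

How it is judged:
By the outcome, as a careful person would: the job done as asked, in the order asked, and still so for the second after the job is handed in, with the robot touching nothing.
It also fails if it takes over 67 s, if anything falls off the work surface, if the arm or the gripper's body presses on something with over 40 N, if the wrist force passes 120 N, or if a joint passes its speed limit or range.

## Robot

A 6-joint arm with a two-finger parallel gripper is mounted at the origin on the work surface. World frame = base frame: x ahead of the robot, y to its left, z up, the work surface at z = 0. Lengths are in mm, angles in degrees, forces in N, time in s.
With the tool pointing down it reaches from about 275 to 725 mm from the base axis. Payload 15.9 kg.
Tool frame: the origin (TCP) lies midway between the tips of the shut fingers; the grasp point (between the pads) lies 19 mm behind it; z points along the fingers, y is the line along which they close (so a half turn about z gives the same grasp; the last joint's range is limited). The gripper opens to 85 mm and grips with 20 to 120 N. Pads are 22 mm wide; open, the fingers measure 114 mm over their backs; the gripper's body (76 mm by 85 mm) begins 54 mm behind the grasp point. The pads swing forward as they close: fully open they stand 13 mm farther back than shut.
Start: joints at [70.588, 12.198, -1.971, 75.831, 0, 90], TCP at [166.171, 471.564, 231.306] pointing down, gripper open.
Joint ranges: [-170.91, 170.91], [-42.67, 98.43], [-65.05, 77.54], [-120.47, 116.71], [-90, 82.35], [-180, 180]. Speed limits (degrees/s): [108.29, 108.29, 136.94, 147.25, 180, 180].

## Interface

Orientations are given as [roll, pitch, yaw] about the fixed x, y, z axes, in that order (R = Rz(yaw) Ry(pitch) Rx(roll)).
In Python, from workcell import bot, optics gives the robot as it stands. The module is installed in compiled form; this text tells all that it offers.
- The arm moves only by the tool apply_moves, never from a script. Its argument "steps" is a list of rows, each a list of 5 numbers: the shift along the tool's x, y, z in units of 40 mm (1.0 is 40 mm), then the turn about the tool's z in units of 6 degrees (1.0 is 6 degrees), then the finger opening in mm, from 0 to 85.4. A call has 1 to 5 rows; each row shifts and turns the commanded pose from where the row before left it, along the tool's axes as they then stand; what a row does not reach is not made up. A row lasts 1/12 s, in which the tool goes at most 41.7 mm and 7.16 degrees, less where a joint would pass 70% of its speed; a pose out of reach is approached as far as the arm can. A call is refused whole if a number of a shift passes 1 or a number of a turn 1, either way. A call with a gripper value outside its range is refused whole. The fingers move at their own pace and stop on an object; the grip force is fixed at half the most. Time passes only in rows, so rows that do not move let the fingers close. It gives the time, the measured TCP pose, the force, the opening and the grip force at its end, in the units of the state.
- bot.get_obs(): the state, without advancing time (a new reading comes with each control period).
- optics.capture(name): name is "scene" or "top"; returns a dict with "img" (384x512x3 uint8, red, green, blue), "intrinsics" (3x3 intrinsics, pixels), "k1" (the pictures are not rectified: a ray, as slopes to the right and down, at radius r is drawn at 1 + k1 r^2 times it, then the intrinsics apply), "extrinsics" (4x4, takes a point from camera to world coordinates). Camera axes: x right, y down, z forward; pixel columns grow to the right and rows downward; lengths in mm; the calibration is good to about 2 mm. A picture is of the moment at which its call begins. There is no depth.
- bot.job_done(): hands the job in; it is judged then, once.
The state is a dict: "t": time; "q": joint angles; "joint_velocities": joint speeds; "effort": joint torques, N m; "tool_pos": TCP position; "tcp_rot": TCP orientation; "ft_force": force on the tool from outside, world axes, zero at the start; "wrist_torque": the same for the moment, N m; "gripper_width": finger opening in mm; "grip_force": force on a finger pad.
Only numpy, scipy, OpenCV 4.12 (cv2) and the standard library are available. Lean on these libraries where they do the work, as an engineer would, in place of code of your own. Each camera call takes 0.05 s, during which the arm holds its last target. There are 200 camera calls.

## Working session

There is one attempt and no reset: what is moved stays moved. The work goes in short steps, Python scripts to look and compute and a tool call to move; the robot and the scene stay as the last step left them, time stands still between calls to the robot, and variables do not carry over. Pictures are saved under pics/ and viewed, at most 10 in all, crops included, and the job is handed in when it is done.

Besides the shell and the picture viewer there is one more tool, called after "Emit:" as name([rows], argument=value, ...), one row to a line, values as JSON. apply_moves: Moves the arm, as the interface text tells. Its arguments: {"type":"object","properties":{"steps":{"type":"array"}},"required":["steps"]}

```bash
mkdir -p pics
cat > h.py <<'E'
import numpy as np, cv2, json
from workcell import bot, optics
def cap(n,f=None):
    c=optics.capture(n)
    if f: cv2.imwrite(f,cv2.cvtColor(c["img"],cv2.COLOR_RGB2BGR))
    return c
def ray(c,u,v):
    K=np.array(c["intrinsics"]);k=c["k1"];E=np.array(c["extrinsics"])
    d=np.array([(u-K[0,2])/K[0,0],(v-K[1,2])/K[1,1]]);s=d.copy()
    for _ in range(30): s=d/(1+k*(s@s))
    return E[:3,3],E[:3,:3]@np.array([s[0],s[1],1])
def w(c,u,v,z):
    o,d=ray(c,u,v); return (o+d*(z-o[2])/d[2]).round(1)
def px(c,p):
    K=np.array(c["intrinsics"]);E=np.array(c["extrinsics"])
    q=E[:3,:3].T@(np.array(p,float)-E[:3,3]); s=q[:2]/q[2]; s=s*(1+c["k1"]*(s@s))
    return (s*[K[0,0],K[1,1]]+[K[0,2],K[1,2]]).round(1)
E
python3 - <<'E'
from h import *
for n in("top","scene"):
    c=cap(n); print(n,c["k1"],np.array(c["intrinsics"]).round(1).tolist(),np.array(c["extrinsics"]).round(3).tolist())
    cv2.imwrite(f"pics/{n}0.png",cv2.resize(cv2.cvtColor(c["img"],cv2.COLOR_RGB2BGR),(768,576),interpolation=cv2.INTER_CUBIC))
o=bot.get_obs();print(o)
E
```

```text
top 0.026674303307927562 [[490.5, 0.0, 251.6], [0.0, 490.5, 200.7], [0.0, 0.0, 1.0]] [[-0.024, -0.991, 0.131, 386.532], [-1.0, 0.024, -0.004, 77.507], [0.001, -0.131, -0.991, 1422.856], [0.0, 0.0, 0.0, 1.0]]
scene -0.06805730931089074 [[382.6, 0.0, 257.5], [0.0, 382.6, 185.8], [0.0, 0.0, 1.0]] [[-0.645, 0.461, -0.609, 1401.343], [0.764, 0.391, -0.513, 769.478], [0.002, -0.796, -0.605, 904.154], [0.0, 0.0, 0.0, 1.0]]
{'t': 0.1, 'q': array([ 7.05893290e+01,  1.22228063e+01, -2.00518541e+00,  7.58311232e+01,
       -6.52779678e-04,  9.00006261e+01]), 'joint_velocities': array([ 0.08324647, -0.02343083,  0.06330278,  0.04097279, -0.04475538,
        0.05547846]), 'effort': array([-5.25026753e-04, -6.87247252e+01,  4.87806630e+01,  1.21941089e-02,
        2.42496327e-05, -1.59685436e-05]), 'tool_pos': array([166.06803358, 471.28473976, 230.85473065]), 'tcp_rot': array([-1.79940885e+02,  6.53425280e-04,  1.60588704e+02]), 'ft_force': array([-0.21635328,  0.66809386,  0.45034844]), 'wrist_torque': array([ 0.02374818, -0.00762793,  0.00549408]), 'grip_force': 0.0, 'gripper_width': 85.6001951895186}
```

View pics/top0.png

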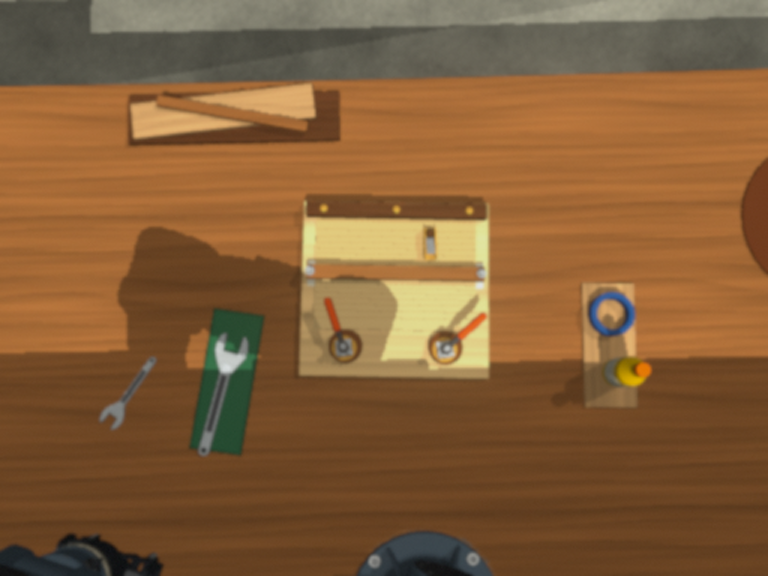

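View pics/scene0.png

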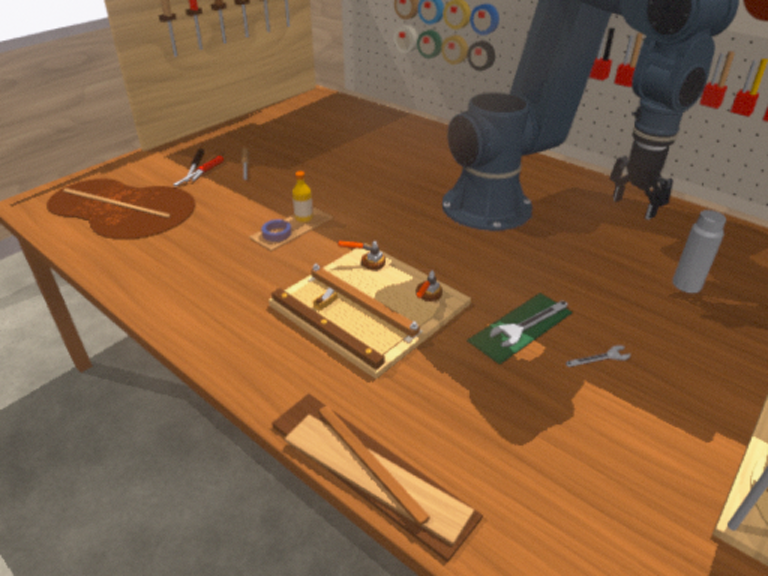

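Top picture (768×576): the large spanner lies on the green mat, jaw about (231,350), handle end (204,450). A smaller look-alike lies on the bare bench at (128,390). Cams are at (345,346) on the left and (446,347) on the right. The right cam's lever tip is at (484,317). The spanner on the mat is the larger one and so the one meant; I'll confirm it in one enlarged crop.

Run:
```python
from h import *
c=cap("top"); im=cv2.cvtColor(c["img"],cv2.COLOR_RGB2BGR)
# crop x 120..340, y 190..310 
a=im[190:310,120:280]; b=im[195:260,205:335]
A=cv2.resize(a,None,fx=5,fy=5,interpolation=cv2.INTER_CUBIC)
A=cv2.convertScaleAbs(A,alpha=1.6)
cv2.imwrite("pics/cropA.png",A)
cv2.imwrite("pics/cropB.png",cv2.convertScaleAbs(cv2.resize(b,None,fx=6,fy=6,interpolation=cv2.INTER_CUBIC),alpha=1.4))
hsv=cv2.cvtColor(im,cv2.COLOR_BGR2HSV)
m=cv2.inRange(hsv,(55,80,20),(95,255,200));m[:190]=0;m[:,:110]=0;m[:,190:]=0
m=cv2.morphologyEx(m,cv2.MORPH_CLOSE,np.ones((15,15)))
r=cv2.minAreaRect(np.argwhere(m)[:,::-1].astype(np.float32));bx=cv2.boxPoints(r)
W=[w(c,*p,4) for p in bx];print(W,np.mean(W,0),[np.linalg.norm(W[i]-W[i-1]) for i in range(4)])
```

```text
[array([306.8, 431.1,   4. ]), array([566.6, 388.9,   4. ]), array([548.3, 295.2,   4. ]), array([289.2, 339.7,   4. ])] [427.725 363.725   4.   ] [np.float64(93.07910614095951), np.float64(263.2050151497878), np.float64(95.47030952081386), np.float64(262.8936286789773)]
```

View pics/cropA.png

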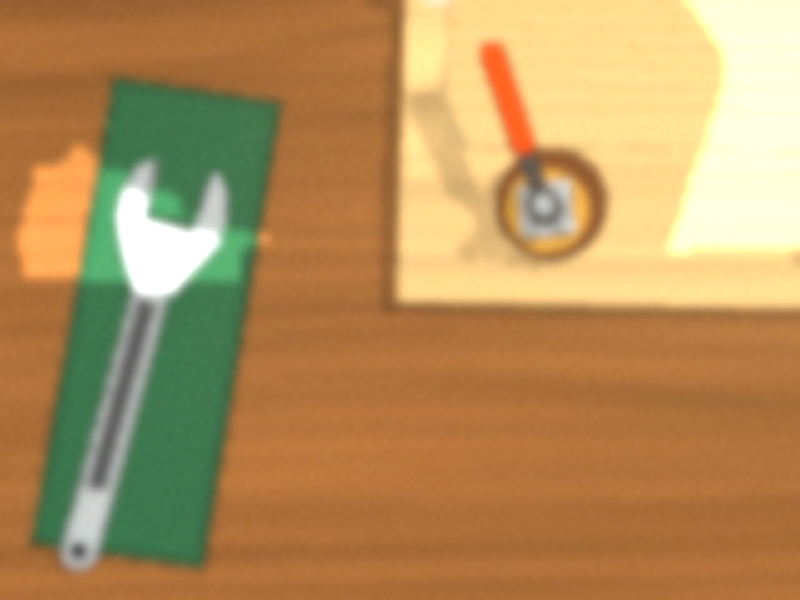

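View pics/cropB.png

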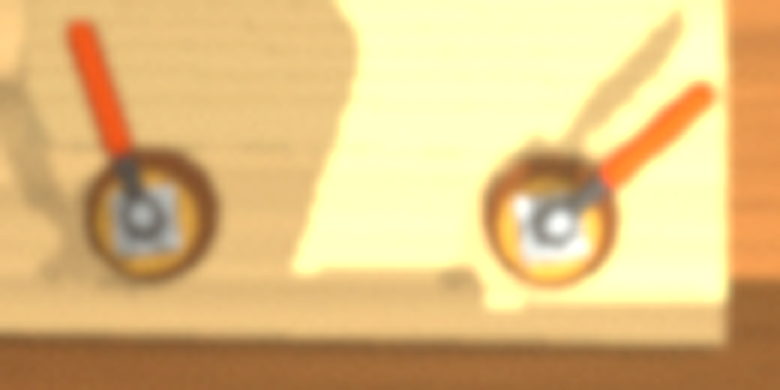

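The crop confirms it: the spanner on the mat is the large one, with prong tips at crop A (150,160) and (215,175) and handle hole at (78,550). The small one is not in it. Crop B shows the left disc centre at (150,215), the right disc at (550,217) and the lever bar from (605,178) to (712,90).

```bash
cat >> h.py <<'E'
def A(x,y): return 120+(x+.5)/5-.5,190+(y+.5)/5-.5
def B(x,y): return 205+(x+.5)/6-.5,195+(y+.5)/6-.5
E
python3 - <<'E'
from h import *
c=cap("top")
P=lambda f,x,y,z:w(c,*f(x,y),z)
print("prongs",P(A,150,160,13),P(A,217,174,13),"handle end",P(A,76,567,11),"hole",P(A,78,550,13))
print("handle",P(A,95,488,13),P(A,147,305,13),"head",P(A,115,205,13),P(A,220,240,13))
print("mat",P(A,112,78,4),P(A,280,102,4),P(A,205,567,4),P(A,35,545,4))
L=P(B,150,215,34);R=P(B,550,217,34);print("disc",L,R,np.linalg.norm(L-R))
L=P(B,146,220,48);R=P(B,553,228,48);print("sq",L,R,np.linalg.norm(L-R))
print("stud",P(B,142,216,84),P(B,557,224,84))
print("lever",P(B,605,178,83),P(B,712,90,83))
print("board corner",P(B,725,343,18),P(A,395,303,18))
E
```

```text
prongs [518.7 366.1  13. ] [509.7 327.6  13. ] handle end [289.9 407.1  11. ] hole [299.4 405.6  13. ]
handle [333.5 396.4  13. ] [435.7 367.5  13. ] head [493.3 386.1  13. ] [471.7 325.9  13. ]
mat [568.  390.2   4. ] [551.6 292.7   4. ] [287.5 335.9   4. ] [302.3 432.    4. ]
disc [486.2 135.6  34. ] [480.7 -53.1  34. ] 188.78013666697032
sq [482.9 136.9  48. ] [474.6 -53.   48. ] 190.08129839623888
stud [482.2 137.2  84. ] [474.  -51.5  84. ]
lever [494.5 -74.2  83. ] [ 533.7 -124.8   83. ]
board corner [ 420.  -135.4   18. ] [433.1 225.5  18. ]
```

Emit:
apply_moves([
  [0,0,0.4,-0.65,55],
  [-0.75,-0.08,0.4,0,55],
  [-0.75,-0.08,0.4,0,55],
  [-0.75,-0.08,0.4,0,55],
  [-0.75,-0.08,0.4,0,55],
])

```text
t: 0.62
tool_pos: [279.4, 426.4, 150.5]
tcp_rot: [-180.0, -0.0, 164.5]
ft_force: [0.2, 0.9, -0.8]
gripper_width: 54.8
grip_force: 0.0
```

Emit:
apply_moves([
  [-0.75,-0.08,0.4,0,55],
  [-0.75,-0.08,0.4,0,55],
  [-0.75,-0.08,0.4,0,55],
  [-0.75,-0.08,0.4,0,55],
  [-0.67,-0.06,0.4,0,55],
])

```text
t: 1.03
tool_pos: [417.3, 372.2, 70.4]
tcp_rot: [-180.0, 0.0, 164.5]
ft_force: [0.8, 0.4, 0.7]
gripper_width: 55.3
grip_force: 0.0
```

```bash
cat >> h.py <<'E'
def go(x,y,z,yaw=None):
    "tool-frame units needed: turn first, then shift"
    o=bot.get_obs();p=o["tool_pos"];y0=o["tcp_rot"][2]
    yw=y0 if yaw is None else yaw
    t=(yw-y0+180)%360-180
    a=np.radians(yw);d=np.array([x,y,z])-p
    print("t %.2f"%o["t"],"pos",p.round(1),"rot",o["tcp_rot"].round(1),"| shift",np.round([(d[0]*np.cos(a)+d[1]*np.sin(a))/40,(d[0]*np.sin(a)-d[1]*np.cos(a))/40,-d[2]/40],3),"turn",round(-t/6,3),"w",round(o["gripper_width"],1),"g",round(o["grip_force"],1),"F",o["ft_force"].round(1))
E
python3 - <<'E'
from h import *
go(415.6,373.3,6,164.3)
t=cap("top")["img"];s=cap("scene")
print(px(s,(475,-52.8,45)))
u,v=map(int,px(s,(475,-52.8,45)))
a=t[218:248,284:314];b=s["img"][v-20:v+20,u-20:u+20]
f=lambda i,m:cv2.resize(i,(m,m),interpolation=cv2.INTER_CUBIC)
cv2.imwrite("pics/sq.png",cv2.cvtColor(np.hstack([f(a,400),f(b,400)]),cv2.COLOR_RGB2BGR))
E
```

```text
t 1.03 pos [417.3 372.2  70.4] rot [-180.     0.   164.5] | shift [0.048 0.015 1.61 ] turn 0.027 w 55.3 g 0.0 F [0.8 0.4 0.7]
[249.2 169.4]
```

View pics/sq.png

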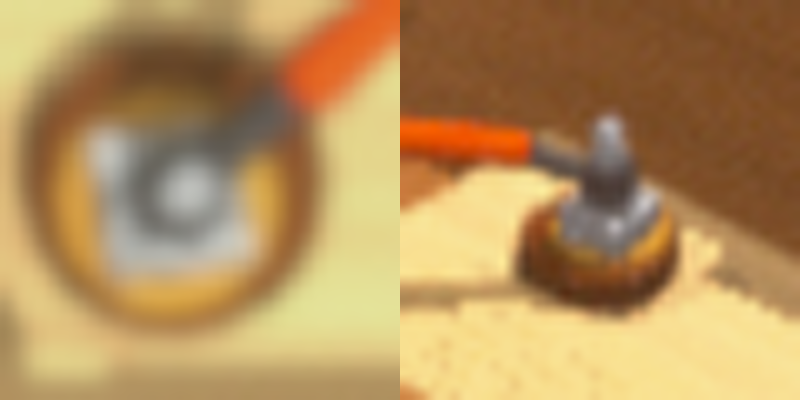

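The square in the top crop has corners TL (88,128), BL (108,275) and BR (258,258). It is turned about 7°, so the handle direction is about 95.5°, which fits the geometry (asin 25/190 = 7.6°). Now I descend and grip.

Emit:
apply_moves([
  [0.05,0.015,0.5,0,50],
  [0,0,0.5,0,45],
  [0,0,0.4,0,42],
  [0,0,0.23,0,40],
  [0,0,0,0,40],
])

```text
t: 1.55
tool_pos: [412.7, 373.7, 4.6]
tcp_rot: [-179.9, -0.1, 164.5]
ft_force: [0.0, 0.4, 0.3]
gripper_width: 40.0
grip_force: 0.0
```

Emit:
apply_moves([
  [0,0,0,0,10],
  [0,0,0,0,10],
  [0,0,0,0,10],
  [0,0,0,0,10],
  [0,0,0,0,10],
])

```text
t: 1.97
tool_pos: [414.4, 375.0, 7.3]
tcp_rot: [179.9, 0.0, 164.5]
ft_force: [-2.5, -0.1, 8.7]
gripper_width: 17.9
grip_force: 59.8
```

Run:
```python
from h import *
go(415.6,373.3,5,164.3)
```

```text
t 1.97 pos [414.4 375.    7.3] rot [179.9   0.  164.5] | shift [-0.04  -0.032  0.059] turn 0.033 w 17.9 g 59.8 F [-2.5 -0.1  8.7]
```

Emit:
apply_moves([
  [0,0,-0.2,0,10],
  [0,0,-0.6,0,10],
  [0,0,-0.9,0,10],
  [0,0,-0.9,0,10],
  [0,0,0,0,10],
])

```text
t: 2.38
tool_pos: [416.5, 376.6, 117.5]
tcp_rot: [179.5, 0.3, 164.5]
ft_force: [0.3, 1.6, -0.9]
gripper_width: 17.5
grip_force: 59.3
```

Emit:
apply_moves([
  [-0.255,-0.555,0,0.96,10],
  [-0.31,-0.53,0,0.96,10],
  [-0.36,-0.49,0,0.96,10],
  [-0.41,-0.455,0,0.96,10],
  [-0.45,-0.41,0,0.96,10],
])

```text
t: 2.8
tool_pos: [433.5, 252.7, 110.5]
tcp_rot: [180.0, 0.0, 135.4]
ft_force: [0.7, -0.8, -3.6]
gripper_width: 17.5
grip_force: 59.4
```

Emit:
apply_moves([
  [-0.49,-0.36,0,0.96,10],
  [-0.525,-0.31,0,0.96,10],
  [-0.55,-0.26,0,0.96,10],
  [-0.575,-0.2,0,0.96,10],
  [-0.59,-0.14,0,0.96,10],
])

```text
t: 3.22
tool_pos: [453.0, 132.5, 110.5]
tcp_rot: [180.0, 0.0, 106.6]
ft_force: [1.1, -0.0, -3.0]
gripper_width: 17.4
grip_force: 59.4
```

Emit:
apply_moves([
  [-0.605,-0.08,0,0.96,10],
  [-0.61,-0.02,0,0.96,10],
  [0,0,0,0,10],
  [0,0,0,0,10],
  [0,0,0,0,10],
])

```text
t: 3.63
tool_pos: [460.9, 85.7, 110.4]
tcp_rot: [180.0, -0.0, 95.4]
ft_force: [-0.3, 0.5, -2.2]
gripper_width: 17.5
grip_force: 59.4
```

Run:
```python
from h import *
go(461.4,86.5,70,96)
c=cap("top");s=cap("scene")
t=c["img"][190:260,195:325];b=s["img"][130:230,190:350]
cv2.imwrite("pics/carry.png",cv2.cvtColor(np.vstack([cv2.resize(t,(560,300),interpolation=cv2.INTER_CUBIC),cv2.resize(b,(480,300),interpolation=cv2.INTER_CUBIC)[:, :480].copy() if 0 else cv2.resize(b,(560,300),interpolation=cv2.INTER_CUBIC)]),cv2.COLOR_RGB2BGR))
```

```text
t 3.63 pos [460.9  85.7 110.4] rot [180.   -0.   95.4] | shift [0.018 0.015 1.009] turn -0.096 w 17.5 g 59.4 F [-0.3  0.5 -2.2]
```

View pics/carry.png

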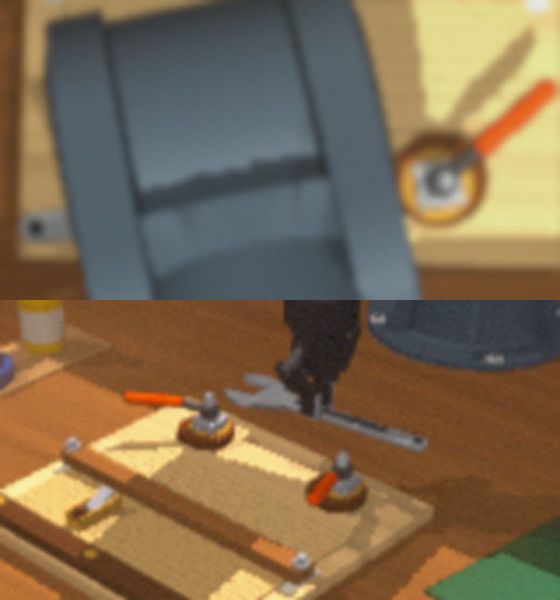

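Carry picture: the spanner is level in the gripper. In the upper part the handle end is at (20,227). In the lower part the end is at (427,443) and the prong tips at (228,395) and (248,377). I'll check the grasp offset from these.

Run:
```python
from h import *
c=cap("top");s=cap("scene")
print("hole top",w(c,195+38/4.308-.4,190+226/4.286-.4,116),"end",w(c,195+20/4.308-.4,190+227/4.286-.4,112))
f=lambda x,y,z:w(s,190+x/3.5-.4,130+(y-300)/3-.4,z)
print("scene end",f(427,443,112),"hole",f(418,441,116),"prongs",f(228,395,114),f(248,377,114))
d=np.array([np.cos(np.radians(95.4)),np.sin(np.radians(95.4))]);g=np.array([460.9,85.7])
print("exp end",g+130*d,"hole",g+120*d,"prong mid",g-102*d)
```

```text
hole top [450.3 202.2 116. ] end [450.2 213.7 112. ]
scene end [441.5 211.4 112. ] hole [448.9 205.1 116. ] prongs [496.2  -6.  114. ] [450.6 -16.2 114. ]
exp end [448.66591927 215.1230554 ] hole [449.6070024  205.16743575] prong mid [470.49904796 -15.84732039]
```

Emit:
apply_moves([
  [0,0,0.5,-0.1,10],
  [0,0,0.6,0,10],
  [0,0,0.5,0,10],
  [0,0,0.18,0,10],
  [0,0,0,0,10],
])

```text
t: 4.25
tool_pos: [459.8, 85.7, 37.8]
tcp_rot: [-179.9, 0.0, 96.0]
ft_force: [-0.7, -0.0, -3.7]
gripper_width: 17.5
grip_force: 59.4
```

Emit:
apply_moves([
  [-0.2,0,0,0,10],
  [-0.2,0,0,0,10],
  [-0.1,0,0,0,10],
  [0,0,0,0,10],
  [0,0,0,0,10],
])

```text
t: 4.67
tool_pos: [463.5, 65.2, 39.6]
tcp_rot: [179.9, -0.0, 95.9]
ft_force: [0.0, 0.8, -3.7]
gripper_width: 17.4
grip_force: 59.5
```

Run:
```python
from h import *
go(466.4,31.7,38.8,96)
s=cap("scene");b=s["img"][130:210,210:310]
cv2.imwrite("pics/slide.png",cv2.cvtColor(cv2.resize(b,(700,560),interpolation=cv2.INTER_CUBIC),cv2.COLOR_RGB2BGR))
```

```text
t 4.67 pos [463.5  65.2  39.6] rot [179.9  -0.   95.9] | shift [-0.841 -0.016  0.019] turn -0.013 w 17.4 g 59.5 F [ 0.   0.8 -3.7]
```

View pics/slide.png

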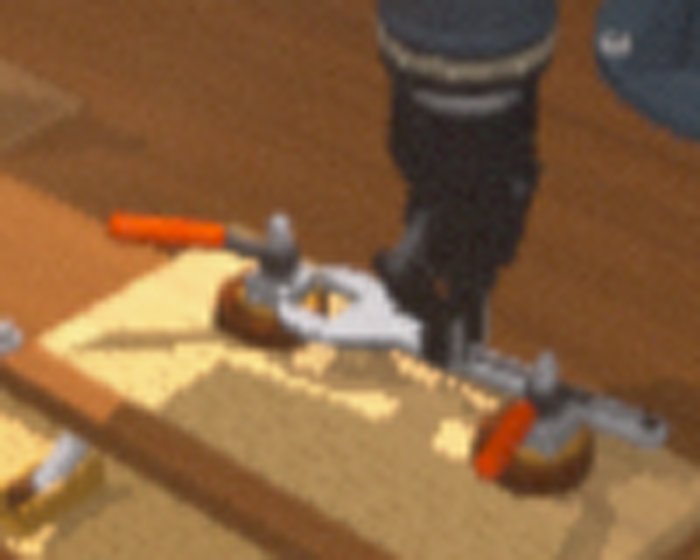

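Picture: the jaw at (300,305) faces the right cam's square, level. The handle passes on the robot's side of the left square at (560,400). I slide it on in small steps.

Emit:
apply_moves([
  [-0.12,-0.015,0,0,10],
  [-0.12,0,0,0,10],
  [0,0,0,0,10],
])

```text
t: 4.97
tool_pos: [463.3, 55.1, 38.9]
tcp_rot: [-180.0, 0.0, 95.9]
ft_force: [-0.2, 0.7, -3.3]
gripper_width: 17.5
grip_force: 59.4
```

Run:
```python
from h import *
go(466.4,31.7,38.8,96); print(bot.get_obs()["wrist_torque"].round(2))
```

```text
t 4.97 pos [463.3  55.1  38.9] rot [-180.     0.    95.9] | shift [-0.59   0.015  0.003] turn -0.009 w 17.5 g 59.4 F [-0.2  0.7 -3.3]
[-0.03  0.01 -0.03]
```

No contact force and no moment, so I carry on.

Emit:
apply_moves([
  [-0.12,0,0,0,10],
  [-0.12,0,0,0,10],
  [0,0,0,0,10],
])

```text
t: 5.22
tool_pos: [464.4, 45.6, 38.9]
tcp_rot: [-180.0, 0.0, 95.9]
ft_force: [-0.2, -0.3, -2.1]
gripper_width: 17.4
grip_force: 59.4
```

Emit:
apply_moves([
  [-0.12,0,0,0,10],
  [-0.12,0,0,0,10],
  [0,0,0,0,10],
])

```text
t: 5.47
tool_pos: [465.4, 36.1, 38.9]
tcp_rot: [-180.0, 0.0, 95.9]
ft_force: [-0.3, 0.2, -3.0]
gripper_width: 17.7
grip_force: 59.4
```

Run:
```python
from h import *
go(466.4,31.7,38.8,96); print(bot.get_obs()["wrist_torque"].round(2))
```

```text
t 5.47 pos [465.4  36.1  38.9] rot [-180.     0.    95.9] | shift [-0.112  0.013  0.002] turn -0.01 w 17.7 g 59.4 F [-0.3  0.2 -3. ]
[-0.02  0.01  0.01]
```

Emit:
apply_moves([
  [-0.1,0,0,0,10],
  [0,0,0,0,10],
])

```text
t: 5.63
tool_pos: [465.7, 32.7, 38.9]
tcp_rot: [-180.0, -0.0, 96.0]
ft_force: [-0.3, 0.8, -2.5]
gripper_width: 17.6
grip_force: 59.5
```

Emit:
apply_moves([
  [-0.05,0,0,0,10],
  [0,0,0,0,10],
])

```text
t: 5.8
tool_pos: [465.6, 32.4, 38.8]
tcp_rot: [-180.0, -0.2, 96.0]
ft_force: [-2.1, 15.2, -2.7]
gripper_width: 17.6
grip_force: 59.6
```

Run:
```python
from h import *
go(466.4,31.7,38.8,96); print(bot.get_obs()["wrist_torque"].round(2))
```

```text
t 5.80 pos [465.6  32.4  38.8] rot [-180.    -0.2   96. ] | shift [-0.019  0.019  0.   ] turn 0.004 w 17.6 g 59.6 F [-2.1 15.2 -2.7]
[2.96 0.62 0.04]
```

Bottom of the jaw is in contact (15 N), so the spanner is fully on. I ease off, lower onto the discs, release and rise.

Emit:
apply_moves([
  [0.03,0,0.03,0,10],
  [0,0,0.02,0,10],
  [0,0,0,0,10],
])

```text
t: 6.05
tool_pos: [465.8, 32.6, 37.3]
tcp_rot: [180.0, -0.1, 96.0]
ft_force: [-4.3, 6.1, 7.0]
gripper_width: 17.5
grip_force: 60.6
```

Emit:
apply_moves([
  [0,0,0,0,40],
  [0,0,0,0,40],
  [0,0,0,0,40],
  [0,0,-0.3,0,40],
  [0,0,-0.6,0,40],
])

```text
t: 6.47
tool_pos: [464.2, 31.8, 71.4]
tcp_rot: [-179.8, 0.0, 96.0]
ft_force: [0.4, 0.1, -0.5]
gripper_width: 40.2
grip_force: 0.0
```

Emit:
apply_moves([
  [0,0,-0.9,0,20],
  [0,0,-0.9,0,0],
  [0,0,0,0,0],
  [0,0,0,0,0],
  [0,0,0,0,0],
])

```text
t: 6.88
tool_pos: [465.8, 32.0, 144.7]
tcp_rot: [180.0, 0.0, 96.0]
ft_force: [-0.5, -1.1, -0.7]
gripper_width: -0.2
grip_force: 0.0
```

Run:
```python
from h import *
go(560,-80,150,39)
# lever measure later
```

```text
t 6.88 pos [465.8  32.  144.7] rot [180.   0.  96.] | shift [ 0.068  3.658 -0.134] turn 9.494 w -0.2 g 0.0 F [-0.5 -1.1 -0.7]
```

Emit:
apply_moves([
  [-0.79,0.44,0,0,0],
  [-0.79,0.44,0,0,0],
  [-0.79,0.44,0,0,0],
  [-0.79,0.44,0,0,0],
  [0,0,0,0,0],
])

```text
t: 7.3
tool_pos: [550.8, -90.6, 142.9]
tcp_rot: [-179.9, 0.1, 95.8]
ft_force: [0.7, -0.1, -0.3]
gripper_width: 0.2
grip_force: 0.0
```

Emit:
apply_moves([
  [0,0,0.6,0,0],
  [0,0,0.7,0,0],
  [0,0,0.74,0,0],
  [0,0,0,0,0],
])

```text
t: 7.63
tool_pos: [544.9, -85.8, 57.2]
tcp_rot: [-179.5, -0.1, 96.0]
ft_force: [-2.3, -0.2, -0.8]
gripper_width: 0.1
grip_force: 0.0
```

```bash
cat >> h.py <<'E'
def arc(th,off=22,R=(475.3,-52.8),r=72):
    "TCP point when the lever is at world angle th deg"
    a=np.radians(th);return np.array(R)+r*np.array([np.cos(a),np.sin(a)])+off*np.array([-np.sin(a),np.cos(a)])
E
python3 - <<'E'
from h import *
go(548.6,-86.2,63,96)
p=arc(-51)
for th in (-51,-58,-65,-72,-79,-86,-93,-100,-107,-114,-121,-128,-135):
    n=arc(th);d=n-p;p=n;a=np.radians(96)
    print(th,n.round(1),np.round([(d[0]*np.cos(a)+d[1]*np.sin(a))/40,(d[0]*np.sin(a)-d[1]*np.cos(a))/40],3))
E
```

```text
t 7.63 pos [544.9 -85.8  57.2] rot [-1.795e+02 -1.000e-01  9.600e+01] | shift [-0.021  0.092 -0.146] turn -0.008 w 0.1 g 0.0 F [-2.3 -0.2 -0.8]
-51 [537.7 -94.9] [0. 0.]
-58 [ 532.1 -102.2] [-0.167 -0.158]
-65 [ 525.7 -108.8] [-0.146 -0.177]
-72 [ 518.5 -114.5] [-0.123 -0.194]
-79 [ 510.6 -119.3] [-0.099 -0.207]
-86 [ 502.3 -123.1] [-0.073 -0.218]
-93 [ 493.5 -125.9] [-0.046 -0.225]
-100 [ 484.5 -127.5] [-0.018 -0.229]
-107 [ 475.3 -128.1] [ 0.01 -0.23]
-114 [ 466.1 -127.5] [ 0.038 -0.227]
-121 [ 457.1 -125.8] [ 0.065 -0.22 ]
-128 [ 448.3 -123.1] [ 0.092 -0.211]
-135 [ 439.9 -119.3] [ 0.117 -0.198]
```

Emit:
apply_moves([
  [-0.2,-0.27,0,0,0],
  [-0.17,-0.16,0,0,0],
  [-0.145,-0.18,0,0,0],
  [-0.12,-0.19,0,0,0],
  [-0.1,-0.21,0,0,0],
])

```text
t: 8.05
tool_pos: [513.3, -120.0, 65.5]
tcp_rot: [179.7, -0.0, 96.0]
ft_force: [7.9, 8.0, 1.9]
gripper_width: -0.2
grip_force: 5.0
```

Run:
```python
from h import *
go(*arc(-79),63,96)
t=cap("top")
im=t["img"][190:260,195:345]
cv2.imwrite("pics/push.png",cv2.cvtColor(cv2.resize(im,(750,350),interpolation=cv2.INTER_CUBIC),cv2.COLOR_RGB2BGR))
s=cap("scene")["img"];cv2.imwrite("pics/push2.png",cv2.cvtColor(cv2.resize(s[130:210,210:310],(700,560),interpolation=cv2.INTER_CUBIC),cv2.COLOR_RGB2BGR))
```

```text
t 8.05 pos [ 513.3 -120.    65.5] rot [179.7  -0.   96. ] | shift [ 0.025 -0.064  0.063] turn -0.001 w -0.2 g 5.0 F [7.9 8.  1.9]
```

View pics/push2.png

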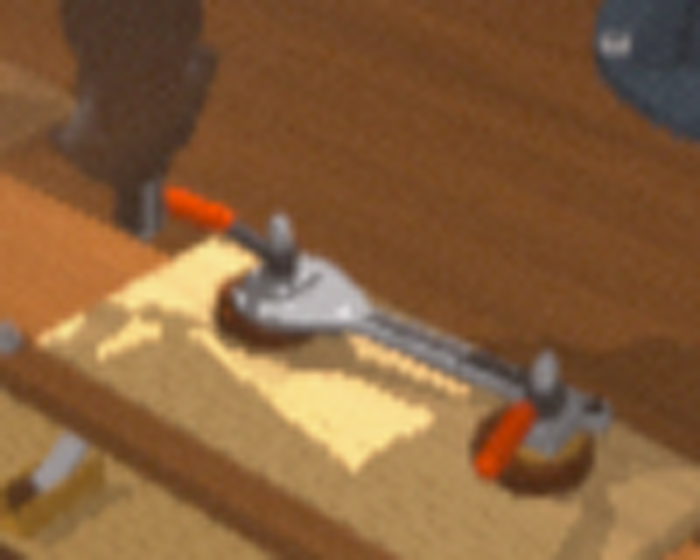

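Picture: the spanner is fully on at (285,290), its handle stopped against the left square at (560,400). The finger is pushing the lever at (195,205) with about 11 N. I continue the sweep.

Emit:
apply_moves([
  [-0.07,-0.22,0.05,0,0],
  [-0.045,-0.225,0,0,0],
  [-0.02,-0.23,0,0,0],
  [0,0,0,0,0],
])

```text
t: 8.48
tool_pos: [486.3, -128.7, 63.8]
tcp_rot: [179.7, 0.0, 95.9]
ft_force: [6.4, 1.6, 1.0]
gripper_width: -0.0
grip_force: 2.6
```

Emit:
apply_moves([
  [0.01,-0.11,0,0,0],
  [0.01,-0.11,0,0,0],
  [0,0,0,0,0],
])

```text
t: 8.73
tool_pos: [478.3, -128.6, 63.8]
tcp_rot: [179.7, 0.1, 96.0]
ft_force: [8.5, 2.3, 0.7]
gripper_width: -0.1
grip_force: 3.7
```

Run:
```python
from h import *
go(*arc(-107),63,96)
```

```text
t 8.73 pos [ 478.3 -128.6   63.8] rot [1.797e+02 1.000e-01 9.600e+01] | shift [ 0.021 -0.074  0.02 ] turn -0.006 w -0.1 g 3.7 F [8.5 2.3 0.7]
```

Still the steady turning load, not the stop.

Emit:
apply_moves([
  [0.02,-0.11,0,0,0],
  [0.02,-0.11,0,0,0],
  [0,0,0,0,0],
])

```text
t: 8.98
tool_pos: [469.5, -128.2, 63.8]
tcp_rot: [179.7, 0.1, 96.0]
ft_force: [9.0, -0.5, 0.2]
gripper_width: -0.0
grip_force: 3.8
```

Emit:
apply_moves([
  [0.03,-0.11,0,0,0],
  [0,0,0,0,0],
])

```text
t: 9.15
tool_pos: [465.1, -127.5, 63.8]
tcp_rot: [179.7, 0.1, 96.0]
ft_force: [8.8, -0.6, -0.2]
gripper_width: -0.0
grip_force: 4.1
```

Emit:
apply_moves([
  [0.03,-0.11,0,0,0],
  [0,0,0,0,0],
])

```text
t: 9.32
tool_pos: [460.7, -126.7, 63.8]
tcp_rot: [179.7, 0.1, 96.0]
ft_force: [9.5, 0.8, 0.4]
gripper_width: 0.3
grip_force: 4.0
```

Emit:
apply_moves([
  [0.03,-0.1,0,0,0],
  [0,0,0,0,0],
])

```text
t: 9.48
tool_pos: [456.6, -126.0, 63.8]
tcp_rot: [179.7, 0.1, 96.0]
ft_force: [9.4, 0.0, 1.4]
gripper_width: -0.0
grip_force: 4.1
```

Emit:
apply_moves([
  [0.03,-0.1,0,0,0],
  [0,0,0,0,0],
])

```text
t: 9.65
tool_pos: [452.4, -125.4, 63.8]
tcp_rot: [179.7, 0.1, 96.0]
ft_force: [9.2, -3.3, -0.0]
gripper_width: -0.1
grip_force: 4.1
```

Emit:
apply_moves([
  [0.04,-0.08,0,0,0],
  [0,0,0,0,0],
])

```text
t: 9.82
tool_pos: [449.2, -124.0, 63.8]
tcp_rot: [179.7, 0.1, 96.0]
ft_force: [9.5, -0.5, 0.2]
gripper_width: -0.3
grip_force: 4.0
```

Emit:
apply_moves([
  [0.04,-0.08,0,0,0],
  [0,0,0,0,0],
])

```text
t: 9.98
tool_pos: [445.8, -122.9, 63.7]
tcp_rot: [179.7, 0.1, 96.0]
ft_force: [8.3, -3.4, 0.8]
gripper_width: 0.1
grip_force: 4.1
```

Emit:
apply_moves([
  [0.04,-0.06,0,0,0],
  [0,0,0,0,0],
])

```text
t: 10.15
tool_pos: [443.4, -121.6, 63.8]
tcp_rot: [179.7, 0.1, 96.0]
ft_force: [9.6, -1.6, -0.1]
gripper_width: 0.2
grip_force: 4.1
```

Run:
```python
from h import *
go(*arc(-130),63,96)
t=cap("top");s=cap("scene")
im=t["img"][190:260,195:345]
cv2.imwrite("pics/p9.png",cv2.cvtColor(np.vstack([cv2.resize(im,(600,280),interpolation=cv2.INTER_CUBIC),cv2.resize(s["img"][140:190,210:310],(600,300),interpolation=cv2.INTER_CUBIC)]),cv2.COLOR_RGB2BGR))
```

```text
t 10.15 pos [ 443.4 -121.6   63.8] rot [1.797e+02 1.000e-01 9.600e+01] | shift [-0.02  0.06  0.02] turn -0.008 w 0.2 g 4.1 F [ 9.6 -1.6 -0.1]
```

View pics/p9.png

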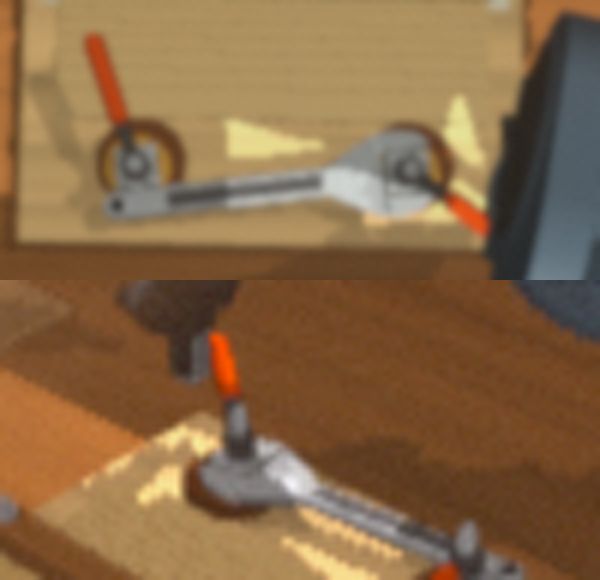

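Picture: the spanner is still fully on and its handle bears on the left square at (140,195). The lever points from (410,170) to (490,228), about -127°. I push on until the stop shows in the force.

Emit:
apply_moves([
  [0.05,-0.08,0,0,0],
  [0,0,0,0,0],
])

```text
t: 10.42
tool_pos: [440.0, -119.8, 63.8]
tcp_rot: [179.7, 0.1, 96.0]
ft_force: [10.0, -1.3, 0.7]
gripper_width: -0.2
grip_force: 3.9
```

Emit:
apply_moves([
  [0.05,-0.08,0,0,0],
  [0,0,0,0,0],
])

```text
t: 10.58
tool_pos: [437.2, -118.3, 64.0]
tcp_rot: [179.6, 0.1, 96.0]
ft_force: [13.4, -2.9, -1.9]
gripper_width: 0.0
grip_force: 5.2
```

Emit:
apply_moves([
  [0.05,-0.06,0,0,0],
  [0,0,0,0,0],
])

```text
t: 10.75
tool_pos: [435.9, -117.2, 64.3]
tcp_rot: [179.5, 0.2, 95.9]
ft_force: [17.8, -6.9, -4.9]
gripper_width: -0.0
grip_force: 8.8
```

Emit:
apply_moves([
  [0.03,-0.06,0,0,0],
  [0,0,0,0,0],
])

```text
t: 10.92
tool_pos: [434.2, -117.0, 64.6]
tcp_rot: [179.4, 0.3, 95.9]
ft_force: [21.7, -12.0, -7.0]
gripper_width: 0.2
grip_force: 11.9
```

Emit:
apply_moves([
  [0.02,-0.05,0,0,0],
  [0,0,0,0,0],
  [0,0,0,0,0],
])

```text
t: 11.17
tool_pos: [433.2, -116.5, 64.8]
tcp_rot: [179.3, 0.3, 95.9]
ft_force: [27.5, -11.9, -10.6]
gripper_width: -0.1
grip_force: 14.0
```

The force rises to 30 N, three times the turning load, so the locknut is hard home. I back off, rise, and return to the spanner.

Emit:
apply_moves([
  [-0.25,0.25,0,0,0],
  [-0.3,0.3,0,0,0],
  [0,0,-0.7,0,10],
  [0,0,-0.8,0,25],
  [0,0,-0.6,0,40],
])

```text
t: 11.58
tool_pos: [451.5, -134.2, 148.8]
tcp_rot: [179.9, 0.1, 95.9]
ft_force: [0.7, 0.0, 0.6]
gripper_width: 33.2
grip_force: 0.0
```

Run:
```python
from h import *
c=cap("top");cv2.imwrite("pics/tmp_after.png",cv2.cvtColor(c["img"],cv2.COLOR_RGB2BGR))
go(467.5,32.2,140,95)
```

```text
t 11.63 pos [ 453.4 -134.7  152.8] rot [179.6   0.2  95.9] | shift [4.127 0.715 0.32 ] turn 0.157 w 39.7 g 0.0 F [ 1.4 -1.4  5.8]
```

Emit:
apply_moves([
  [0.83,0.13,0,0.16,40],
  [0.83,0.13,0,0,40],
  [0.83,0.13,0,0,40],
  [0.83,0.13,0,0,40],
  [0.82,0.13,0,0,40],
])

```text
t: 12.05
tool_pos: [462.4, 34.8, 147.0]
tcp_rot: [179.9, 0.0, 95.0]
ft_force: [1.6, -0.1, -0.2]
gripper_width: 39.8
grip_force: 0.0
```

Emit:
apply_moves([
  [0,0,0,0,40],
  [0,0,0,0,40],
])

```text
t: 12.22
tool_pos: [462.5, 34.6, 146.7]
tcp_rot: [179.9, 0.0, 95.2]
ft_force: [-0.4, -1.6, 0.3]
gripper_width: 40.3
grip_force: 0.0
```

Run:
```python
from h import *
go(467.5,32.2,35.5,95)
c=cap("top")
hsv=cv2.cvtColor(c["img"],cv2.COLOR_RGB2HSV)
m=cv2.inRange(hsv,(2,170,120),(14,255,255));m[:,:285]=0;m[:215]=0;m[270:]=0;m[:,340:]=0
p=np.argwhere(m)[:,::-1].astype(np.float32);print(len(p))
if len(p)>8:
    W=np.array([w(c,*q,80)[:2] for q in p]);ce=W.mean(0);print("bar centre",ce,"ang",np.degrees(np.arctan2(ce[1]+52.8,ce[0]-475.3)),np.linalg.norm(ce-[475.3,-52.8]))
```

```text
t 12.22 pos [462.5  34.6 146.7] rot [179.9   0.   95.2] | shift [-0.072  0.118  2.779] turn 0.028 w 40.3 g 0.0 F [-0.4 -1.6  0.3]
8
```

Emit:
apply_moves([
  [-0.07,0.12,0.6,0,40],
  [0,0,0.8,0,40],
  [0,0,0.8,0,40],
  [0,0,0.45,0,40],
  [0,0,0.06,0,40],
])

```text
t: 12.68
tool_pos: [465.3, 29.8, 34.5]
tcp_rot: [-179.8, 0.0, 94.9]
ft_force: [-0.2, 0.9, 0.1]
gripper_width: 40.1
grip_force: 0.0
```

Emit:
apply_moves([
  [0,0,0,0,40],
  [0,0,0,0,30],
  [0,0,0,0,24],
])

```text
t: 12.93
tool_pos: [468.7, 31.0, 38.6]
tcp_rot: [179.9, 0.0, 95.0]
ft_force: [-0.1, 0.3, 1.0]
gripper_width: 24.1
grip_force: 0.0
```

Emit:
apply_moves([
  [0,0,0,0,10],
  [0,0,0,0,10],
  [0,0,0,0,10],
  [0,0,0,0,10],
])

```text
t: 13.27
tool_pos: [467.4, 31.1, 38.5]
tcp_rot: [180.0, 0.0, 95.0]
ft_force: [-11.5, -4.3, 19.0]
gripper_width: 17.5
grip_force: 58.2
```

Run:
```python
from h import *
go(467.5,32.2,35.5,95);print(bot.get_obs()["wrist_torque"].round(2))
```

```text
t 13.27 pos [467.4  31.1  38.5] rot [180.   0.  95.] | shift [0.028 0.006 0.075] turn 0.001 w 17.5 g 58.2 F [-11.5  -4.3  19. ]
[-0.74  2.34  0.04]
```

Emit:
apply_moves([
  [0,-0.02,-0.03,0,10],
  [0.03,0,0,0,10],
  [0,0,0,0,10],
])

```text
t: 13.52
tool_pos: [467.2, 31.2, 39.0]
tcp_rot: [179.9, 0.2, 95.0]
ft_force: [0.7, -11.8, -1.9]
gripper_width: 17.1
grip_force: 59.6
```

Emit:
apply_moves([
  [0.12,0,0,0,10],
  [0.12,0,0,0,10],
  [0,0,0,0,10],
])

```text
t: 13.77
tool_pos: [466.4, 42.3, 38.9]
tcp_rot: [179.9, 0.0, 95.0]
ft_force: [0.4, -0.3, -0.7]
gripper_width: 17.2
grip_force: 59.7
```

Run:
```python
from h import *
go(467.5,32.2,35.5,95);print(bot.get_obs()["wrist_torque"].round(2))
```

```text
t 13.77 pos [466.4  42.3  38.9] rot [179.9   0.   95. ] | shift [-0.255  0.007  0.084] turn 0.003 w 17.2 g 59.7 F [ 0.4 -0.3 -0.7]
[-0.21 -0.15  0.08]
```

Emit:
apply_moves([
  [0.2,0,0,0,10],
  [0.3,0,0,0,10],
  [0.4,0,0,0,10],
  [0.25,0,0,0,10],
  [0,0,0,0,10],
])

```text
t: 14.18
tool_pos: [461.8, 89.7, 38.4]
tcp_rot: [180.0, -0.1, 95.1]
ft_force: [-0.7, 2.1, -0.9]
gripper_width: 17.3
grip_force: 59.8
```

Emit:
apply_moves([
  [0,0,-0.4,0,10],
  [0,0,-0.7,0,10],
  [0,0,-0.7,0,10],
  [0,0,0,0,10],
])

```text
t: 14.52
tool_pos: [464.1, 88.2, 114.7]
tcp_rot: [179.7, -0.0, 95.0]
ft_force: [2.2, 1.2, -1.9]
gripper_width: 17.7
grip_force: 59.6
```

Emit:
apply_moves([
  [0.535,-0.02,0,-0.972,10],
  [0.535,0.035,0,-0.972,10],
  [0.53,0.09,0,-0.972,10],
  [0.52,0.14,0,-0.972,10],
  [0.5,0.19,0,-0.972,10],
])

```text
t: 14.93
tool_pos: [447.9, 195.1, 109.7]
tcp_rot: [-180.0, -0.0, 124.5]
ft_force: [0.3, 0.4, -3.0]
gripper_width: 17.0
grip_force: 59.5
```

Emit:
apply_moves([
  [0.48,0.24,0,-0.972,10],
  [0.45,0.29,0,-0.972,10],
  [0.42,0.335,0,-0.972,10],
  [0.38,0.375,0,-0.972,10],
  [0.34,0.41,0,-0.972,10],
])

```text
t: 15.35
tool_pos: [434.3, 301.3, 109.6]
tcp_rot: [-180.0, -0.0, 153.6]
ft_force: [-0.5, -0.4, -3.0]
gripper_width: 17.1
grip_force: 59.5
```

Emit:
apply_moves([
  [0.3,0.445,0,-0.972,10],
  [0.25,0.47,0,-0.972,10],
  [0.2,0.495,0,-0.972,10],
  [0,0,0,0,10],
  [0,0,0,0,10],
])

```text
t: 15.77
tool_pos: [426.4, 364.6, 109.4]
tcp_rot: [-180.0, -0.0, 170.9]
ft_force: [-0.9, -0.5, -2.5]
gripper_width: 17.4
grip_force: 59.6
```

Run:
```python
from h import *
go(427.5,363.5,10,170.8)
```

```text
t 15.77 pos [426.4 364.6 109.4] rot [-180.    -0.   170.9] | shift [-0.032 -0.022  2.484] turn 0.015 w 17.4 g 59.6 F [-0.9 -0.5 -2.5]
```

Emit:
apply_moves([
  [-0.03,-0.02,0.7,0,10],
  [0,0,0.8,0,10],
  [0,0,0.6,0,10],
  [0,0,0.3,0,10],
  [0,0,0,0,10],
])

```text
t: 16.18
tool_pos: [426.2, 360.8, 11.1]
tcp_rot: [-179.8, -0.2, 170.7]
ft_force: [-0.3, -1.1, -2.8]
gripper_width: 17.4
grip_force: 59.6
```

Emit:
apply_moves([
  [0,0,0.05,0,10],
  [0,0,0.04,0,10],
  [0,0,0,0,10],
])

```text
t: 16.43
tool_pos: [428.4, 363.4, 11.4]
tcp_rot: [179.9, 0.1, 170.8]
ft_force: [0.4, -0.1, -2.3]
gripper_width: 17.8
grip_force: 59.6
```

Run:
```python
from h import *
go(427.5,363.5,8.5,170.8)
```

```text
t 16.43 pos [428.4 363.4  11.4] rot [1.799e+02 1.000e-01 1.708e+02] | shift [ 0.022 -0.     0.072] turn -0.002 w 17.8 g 59.6 F [ 0.4 -0.1 -2.3]
```

Emit:
apply_moves([
  [0,0,0.04,0,10],
  [0,0,0.03,0,10],
  [0,0,0.02,0,10],
  [0,0,0,0,10],
])

```text
t: 16.77
tool_pos: [428.3, 363.6, 8.6]
tcp_rot: [179.9, 0.1, 170.8]
ft_force: [-4.6, -5.5, 19.9]
gripper_width: 17.3
grip_force: 62.4
```

Run:
```python
from h import *
go(427.5,363.5,8.5,170.8)
```

```text
t 16.77 pos [428.3 363.6   8.6] rot [1.799e+02 1.000e-01 1.708e+02] | shift [ 0.019 -0.006  0.002] turn 0.004 w 17.3 g 62.4 F [-4.6 -5.5 19.9]
```

On the mat with 20 N down. I ease off slightly, release, rise and check.

Emit:
apply_moves([
  [0,0,-0.03,0,10],
  [0,0,0,0,25],
  [0,0,0,0,40],
  [0,0,0,0,40],
  [0,0,-0.3,0,40],
])

```text
t: 17.18
tool_pos: [426.8, 362.4, 18.4]
tcp_rot: [-179.9, -0.1, 170.8]
ft_force: [-1.1, -0.0, -1.3]
gripper_width: 40.1
grip_force: 0.0
```

Emit:
apply_moves([
  [0,0,-0.7,0,40],
  [0,0,-0.8,0,40],
  [0.5,0.3,-0.8,0,40],
  [0.8,0.5,-0.3,0,40],
  [0.8,0.5,0,0,40],
])

```text
t: 17.6
tool_pos: [353.9, 429.7, 127.7]
tcp_rot: [179.7, 0.2, 170.7]
ft_force: [0.7, 0.8, 0.7]
gripper_width: 40.1
grip_force: 0.0
```

Emit:
apply_moves([
  [0.8,-0.5,0,0,40],
  [0.8,-0.5,0,0,40],
  [0.5,-0.5,0,0,40],
  [0,0,0,0,40],
])

```text
t: 17.93
tool_pos: [256.7, 379.4, 123.8]
tcp_rot: [-179.9, -0.1, 170.9]
ft_force: [1.3, -0.2, 0.4]
gripper_width: 40.1
grip_force: 0.0
```

Run:
```python
from h import *
go(427.5,363.5,8.5,170.8)
c=cap("top");cv2.imwrite("pics/final.png",cv2.cvtColor(cv2.resize(c["img"][185:315,110:450],(800,306),interpolation=cv2.INTER_CUBIC),cv2.COLOR_RGB2BGR))
```

```text
t 17.93 pos [256.7 379.4 123.8] rot [-1.799e+02 -1.000e-01  1.709e+02] | shift [-4.279  0.29   2.884] turn 0.024 w 40.1 g 0.0 F [ 1.3 -0.2  0.4]
```

View pics/final.png

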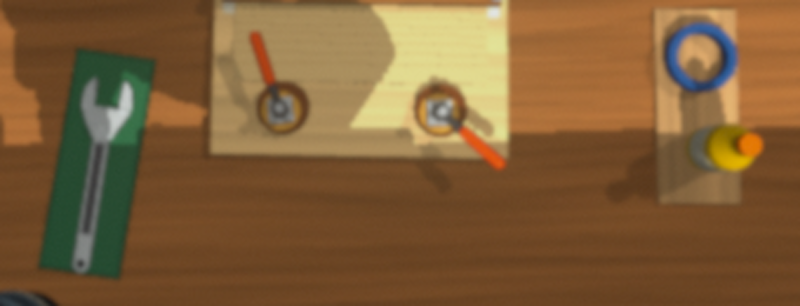

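Final picture: the spanner lies along the mat at (98,175). The lever points to (503,165), about 81° round from where it started. Cams, glue and tape are in place.

```bash
python3 -c "
from workcell import bot
print(bot.job_done())"
```

```text
the job is handed in; nothing more can be done
None
```

The job is handed in: the locknut was turned to its stop (force rose to about 30 N, against 10 N while turning) with the spanner holding the cam, and the spanner is back flat along the middle of the green mat; the judge's verdict was not shown.

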